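# Aim the display spotlight at the green gem

## Task

Aim the little display spotlight at the jar with the green gem: turn the black knob on its base, a little at a time, until the lamp's orange sight line points at the middle of that jar, then let go. Move the lamp only by its knob, without touching the lamp head, and leave the green jar where it stands.

Things in the scene. Friction and masses are not known exactly. Their poses are not given: they have to be found in the camera images.
- aim_knob_grip (a point): grip point of the black knob, on its vertical axis, 51 mm above the table: centre of a bar handle 44 mm long (x, white line at its +x end), 14 mm wide (y), top 7 mm above the point. Below the bar a skirt 48 mm across, its top 28 mm above the table. It sits on an aluminium housing 76 mm wide, 18 mm high, fixed to the table, 105 mm behind the lamp's pivot
- aim_knob (a joint): angle of the knob in rad, counterclockwise from above positive, stops at -1.2 and 1.2. The lamp head turns the same way by half the knob's angle, without play; at 0 it points straight ahead along the housing. About 0.04 N m of friction; it stays where it is left. Every jar is reached with less than 1.5 rad of turning from the start
- lamp_head: lamp head: dark barrel 98 mm long, 35 mm across at the mouth, in a steel yoke, orange sight line along its top; top about 85 mm above the table, mouth about 70 mm ahead of the pivot. Origin on the vertical pivot, 42 mm above the table; x level along the beam (the barrel dips 13 degrees), y to its left, z up. It pans about z, driven by the knob
- jar_green_mid (a point): centre of the round black gem jar with clear top that holds the green gem: 33 mm across, 22 mm high, loose on the white plate (6 mm thick) ahead of the lamp, about 150 mm from its pivot; point 11 mm above its underside. Like jars with a blue and a peach gem stand about 60 mm from jar to jar; which stands where varies

How it is judged (in metres and radians):
At the end, for the whole second after the job is handed in: the lamp's line of aim passes within 14 mm of the middle of the green jar, seen from above, and the knob is at rest (y of jar_green_mid in the frame of lamp_head between -0.014 and 0.014 m and x of jar_green_mid in the frame of lamp_head above 0.05 m and velocity of joint aim_knob between -0.05 and 0.05 rad/s); the robot touches nothing.
It fails at once if the robot touches the lamp head with more than 2 N (contact force between any of the fingers, the arm and lamp_head above 2 N).
It fails at once if the green jar is shifted by more than 10 mm (distance of jar_green_mid from where it was at the start of the episode above 0.01 m).
It also fails if it takes over 32 s, if anything falls off the work surface, if the arm or the gripper's body presses on something with over 40 N, if the wrist force passes 120 N, or if a joint passes its speed limit or range.

## Robot

A 6-joint arm with a two-finger parallel gripper is mounted at the origin on a cart in front of the work surface, level with it; the furniture and walls round the work are solid. World frame = base frame: x ahead of the robot, y to its left, z up, the work surface at z = 0. Lengths are in m, angles in degrees, forces in N, time in s.
With the tool pointing down it reaches from about 0.35 to 0.875 m from the base axis. Payload 4.2 kg.
Tool frame: the origin (TCP) lies at the very end of the fingers, on their centre line; the grasp point (between the pads) lies 19 mm behind it; z points along the fingers, y is the line along which they close (so a half turn about z gives the same grasp; the last joint's range is limited). The gripper opens to 87 mm and grips with 3 to 60 N. Pads are 19 mm wide; open, the fingers measure 117 mm over their backs; the gripper's body (75 mm by 190 mm) begins 51 mm behind the grasp point.
Start: joints at [-59.324, 22.042, 0.453, 0, -68.411, -14.817], TCP at [0.171, -0.601, 0.223] pointing down, gripper open.
Joint ranges: [-179.83, 179.83], [-69.29, 118.12], [-61.27, 80.66], [-181.25, 117.63], [-171.15, -9.14], [-177.46, 177.46]. Speed limits (degrees/s): [159.86, 159.86, 180, 180, 180, 180].

## Interface

Orientations are given as a 3x3 rotation matrix whose columns are the frame's x, y, z axes.
In Python, from station import monitor, cams, ticket gives the robot as it stands.
- The arm moves only by the tool drive_tool, never from a script. Its argument "moves" is a list of rows, each an object with "delta_pos": the shift along the tool's x, y, z in mm, a list of three; "turn": the turn about the tool's z in rad; "claw": the opening, from 0 (shut) to 1 (fully open). A call has 1 to 12 rows; each row shifts and turns the commanded pose from where the row before left it, along the tool's axes as they then stand; what a row does not reach is not made up. A row lasts 1/8 s, in which the tool goes at most 62.5 mm and 10.7 degrees, less where a joint would pass 70% of its speed; a pose out of reach is approached as far as the arm can. A call is refused whole if a number of a shift passes 62.5 or a number of a turn 0.188, either way. A call with a gripper value outside its range is refused whole. The fingers move at their own pace and stop on an object; the grip force is fixed at half the most. Time passes only in rows, so rows that do not move let the fingers close. It gives the time, the measured TCP pose, the force, the opening and the grip force at its end, in the units of the state.
- monitor.sense(): the state, without advancing time (a new reading comes with each control period).
- cams.capture(name): name is "side" or "top" or "wrist"; returns a dict with "color" (400x640x3 uint8, red, green, blue), "range_z" (400x640 float32, m along the optical axis (not along the pixel's ray), 0 where there is no reading), "vertical_fov" (degrees; the focal length in pixels is half the picture's height over the tangent of half this angle, whatever the lens; pixels are square), "cx", "cy" (the principal point, pixels), "dist" ([k1, k2, p1, p2, k3] as OpenCV has them; the pictures are not rectified), "extrinsics" (4x4, takes a point from camera to world coordinates). Camera axes: x right, y down, z forward; pixel columns grow to the right and rows downward; lengths in m; the calibration is good to about 2 mm. A picture is of the moment at which its call begins.
- ticket.finish_job(): hands the job in; it is judged then, once.
The state is a dict: "time_s": time; "joints": joint angles; "joint_velocities": joint speeds; "effort": joint torques, N m; "tcp_pos": TCP position; "ee_rot": TCP orientation; "wrist_force": force on the tool from outside, world axes, zero at the start; "moment": the same for the moment, N m; "gripper_width": opening from 0.0 (shut) to 1.0 (fully open); "gripper_force": force on a finger pad.
Only numpy, scipy, OpenCV 4.12 (cv2) and the standard library are available. Lean on these libraries where they do the work, as an engineer would, in place of code of your own. Each camera call takes 0.05 s, during which the arm holds its last target. There are 200 camera calls.

## Working session

There is one attempt and no reset: what is moved stays moved. The work goes in short steps, Python scripts to look and compute and a tool call to move; the robot and the scene stay as the last step left them, time stands still between calls to the robot, and variables do not carry over. Pictures are saved under pics/ and viewed, at most 10 in all, crops included, and the job is handed in when it is done.

Besides the shell and the picture viewer there is one more tool, called in YAML: its name, and indented under it one key for each argument. drive_tool: Moves the arm, as the interface text tells. Its arguments: {"type":"object","properties":{"moves":{"type":"array","items":{"type":"object","properties":{"delta_pos":{"type":"array","items":{"type":"number"}},"turn":{"type":"number"},"claw":{"type":"number"}}}}},"required":["moves"]}

```bash
mkdir -p pics; cat > h.py <<'E'
import numpy as np, cv2, pickle
from station import monitor, cams, ticket
def cap(n,tag):
    c=cams.capture(n); pickle.dump(c,open(f'{tag}.pkl','wb')); cv2.imwrite(f'pics/{tag}.png',c['color'][...,::-1]); return c
def world(c,uv,z=None):
    """pixels -> world; z: plane height, else use depth"""
    f=200/np.tan(np.radians(c['vertical_fov'])/2)
    K=np.array([[f,0,c['cx']],[0,f,c['cy']],[0,0,1]])
    uv=np.array(uv,float).reshape(-1,2)
    n=cv2.undistortPoints(uv[:,None],K,np.array(c['dist'],float))[:,0]
    r=np.c_[n,np.ones(len(n))]; T=np.array(c['extrinsics'])
    if z is None:
        d=np.array([c['range_z'][int(v),int(u)] for u,v in uv])
    else:
        d=(z-T[2,3])/(r@T[:3,:3].T)[:,2]
    return (r*d[:,None])@T[:3,:3].T+T[:3,3]
E
python3 - <<'E'
from h import *
cap('top','top0'); cap('side','side0')
s=monitor.sense(); print(s['time_s'],s['tcp_pos'],s['ee_rot'],s['gripper_width'])
E
```

```text
0.1 [ 0.17067685 -0.60067711  0.22156831] [[-9.61975289e-01 -2.73135791e-01 -6.19413909e-04]
 [-2.73136480e-01  9.61973496e-01  1.85911174e-03]
 [ 8.80698068e-05  1.95760409e-03 -9.99998080e-01]] 0.9975402275979944
```

View pics/top0.png

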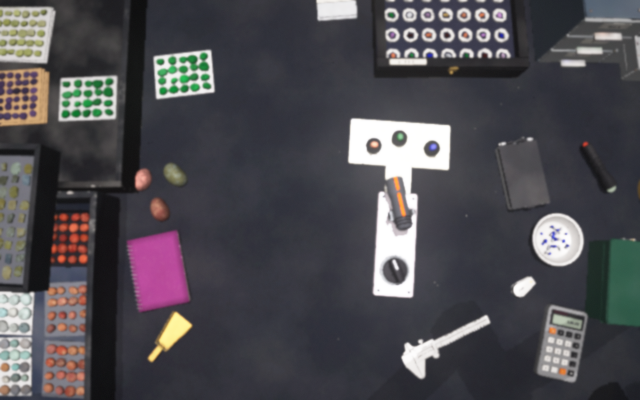

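View pics/side0.png

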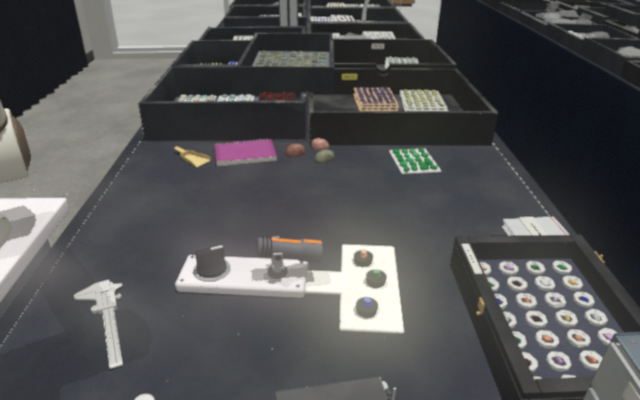

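The top view shows the green jar at about (400,137), peach at (374,145), blue at (432,148), the knob at (395,270) and the lamp at about (400,205). I'll enlarge it to get details.

```bash
python3 - <<'E'
from h import *
c=pickle.load(open('top0.pkl','rb'))
im=c['color'][110:310,330:470,::-1]
cv2.imwrite('pics/crop0.png',cv2.resize(im,None,fx=3,fy=3,interpolation=cv2.INTER_CUBIC))
print(world(c,[(395,270),(400,137),(374,145),(432,148),(400,205),(385,285),(408,200)]).round(4))
print(world(c,[(395,270)],.058).round(4),world(c,[(400,137)],.028).round(4))
print(np.array(c['extrinsics']).round(3))
E
```

```text
[[ 0.4978 -0.0934  0.0602]
 [ 0.7537 -0.1164  0.0282]
 [ 0.7384 -0.065   0.0277]
 [ 0.7313 -0.1785  0.028 ]
 [ 0.6149 -0.1029  0.0793]
 [ 0.4683 -0.0802  0.0177]
 [ 0.6308 -0.1296  0.0177]]
[[ 0.4977 -0.0937  0.058 ]] [[ 0.7538 -0.1164  0.028 ]]
[[-0.013 -0.993  0.119  0.527]
 [-1.     0.012 -0.006  0.046]
 [ 0.005 -0.119 -0.993  0.936]
 [ 0.     0.     0.     1.   ]]
```

View pics/crop0.png

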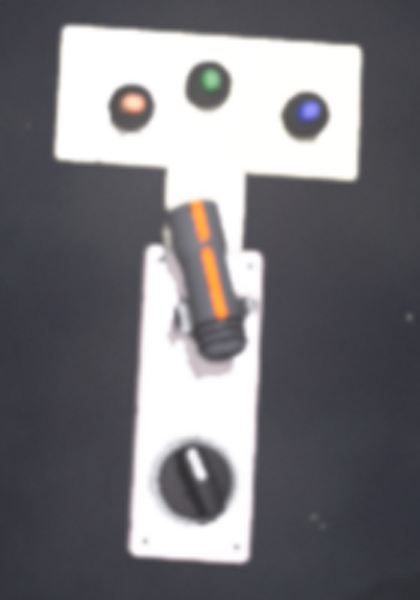

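```bash
python3 - <<'E'
from h import *
c=pickle.load(open('top0.pkl','rb'))
P=lambda l,z=None: world(c,np.array(l)/3+[330,110],z)
a=P([(148,245),(263,252),(130,555),(248,562)],.018)
d1=a[0]-a[2];d2=a[1]-a[3];ang=lambda d:np.degrees(np.arctan2(d[1],d[0]))
print('housing',ang(d1),ang(d2),np.linalg.norm(a[0]-a[1]),a.mean(0))
s=P([(199,205),(220,316)]);print('sight',s,ang(s[0]-s[1]))
k=P([(190,450),(208,522)],.058);print('bar',k,ang(k[0]-k[1]),k.mean(0),np.linalg.norm(k[0]-k[1]))
g=P([(208,86)],.024)[0];print('green',g, 'skirt',P([(196,482)],.028))
# orange fit
h=cv2.cvtColor(c['color'],cv2.COLOR_RGB2HSV); m=(h[...,0]>5)&(h[...,0]<20)&(h[...,1]>170)&(h[...,2]>120)
m[:170]=0;m[230:]=0;m[:,:380]=0;m[:,415:]=0
v,u=np.nonzero(m);p=world(c,np.c_[u,v]);x,y=p[:,0],p[:,1];q=np.polyfit(x,y,1);print(len(u),p[:,2].min(),p[:,2].max(),'orange ang',np.degrees(np.arctan(q[0])),'mean',p.mean(0))
ka=np.radians(ang(d1)/2+ang(d2)/2)
pv=k.mean(0)[:2]+.105*np.array([np.cos(ka),np.sin(ka)]);e=g[:2]-pv
print('pivot',pv,'line y at pivot',np.polyval(q,pv[0]),'green dist',np.linalg.norm(e),'ang',ang(e))
E
```

```text
housing -4.798165406358759 -4.745751970360644 0.07501298863411378 [ 0.54601315 -0.10322816  0.018     ]
sight [[ 0.66516984 -0.09923363  0.07093749]
 [ 0.5955707  -0.10735426  0.08488431]] 6.655021451404819
bar [[ 0.51590487 -0.09118792  0.058     ]
 [ 0.47221347 -0.1009541   0.058     ]] 12.599985587389195 [ 0.49405917 -0.09607101  0.058     ] 0.04476960250275537
green [ 0.75145065 -0.11570732  0.024     ] skirt [[ 0.49543036 -0.09911532  0.028     ]]
66 0.06946618380192571 0.08495303120718378 orange ang 8.733022884027388 mean [ 0.62710686 -0.10302412  0.07762091]
pivot [ 0.59869521 -0.10480598] line y at pivot -0.10738846948120727 green dist 0.15314392847072875 ang -4.081976813272233
```

drive_tool:
  moves:
    - {"delta_pos":[-37.4,33,2],"turn":0,"claw":1}
    - {"delta_pos":[-37.4,33,2],"turn":0,"claw":1}
    - {"delta_pos":[-37.4,33,2],"turn":0,"claw":1}
    - {"delta_pos":[-37.4,33,2],"turn":0,"claw":1}
    - {"delta_pos":[-37.4,33,2],"turn":0,"claw":1}
    - {"delta_pos":[-37.4,33,2],"turn":0,"claw":1}
    - {"delta_pos":[-37.4,33,2],"turn":0,"claw":1}
    - {"delta_pos":[-37.4,33,2],"turn":0,"claw":1}
    - {"delta_pos":[-37.4,33,2],"turn":0,"claw":1}
    - {"delta_pos":[-37.4,33,2],"turn":0,"claw":1}
    - {"delta_pos":[-37.4,33,2],"turn":0,"claw":1}
    - {"delta_pos":[-37.4,33,2],"turn":0,"claw":1}

```text
time_s: 1.6
tcp_pos: [0.4947, -0.0961, 0.1983]
ee_rot: [[-0.962, -0.273, -0.0], [-0.273, 0.962, 0.0], [0.0, 0.0, -1.0]]
wrist_force: [0.3, -0.3, 0.5]
gripper_width: 1.002
gripper_force: 0.0
```

drive_tool:
  moves:
    - {"delta_pos":[0,0,0],"turn":0,"claw":1}
    - {"delta_pos":[0,0,0],"turn":0,"claw":1}

```text
time_s: 1.85
tcp_pos: [0.4938, -0.0975, 0.1981]
ee_rot: [[-0.962, -0.274, -0.001], [-0.274, 0.962, -0.0], [0.001, 0.0, -1.0]]
wrist_force: [-0.6, 0.5, -0.1]
gripper_width: 1.003
gripper_force: 0.0
```

```bash
python3 - <<'E'
from h import *
c=cap('wrist','w1'); s=monitor.sense(); print(s['time_s'],s['tcp_pos'],np.degrees(np.arctan2(s['ee_rot'][1][0],s['ee_rot'][0][0])))
E
```

```text
1.9 [ 0.49366426 -0.09798556  0.19824273] -164.1704601817838
```

View pics/w1.png

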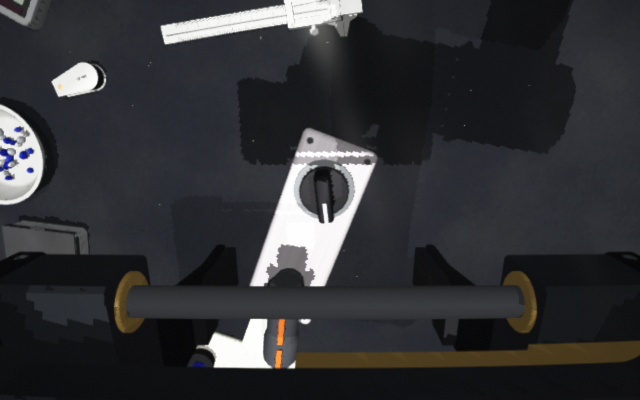

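The wrist view shows the knob skirt centred near (323,189), and the bar running from (322,168) to (326,222) with its white end down.

```bash
python3 - <<'E'
from h import *
c=pickle.load(open('w1.pkl','rb'))
r=c['range_z'];uv=np.array([(u,v) for v in range(155,235) for u in range(290,360)])
p=world(c,uv);m=(p[:,2]>.050)&(p[:,2]<.066);q=p[m]
(cx,w,a)=cv2.minAreaRect((q[:,:2]*1000).astype(np.float32))
print(m.sum(),np.median(q[:,2]),cx,w,a)
k=world(c,[(322,168),(326,222)],.058);d=k[1]-k[0];print(k,k.mean(0),np.degrees(np.arctan2(d[1],d[0])))
E
```

```text
781 0.05750749502813324 (496.7856140136719, -98.17630004882812) (44.02180862426758, 13.999208450317383) 22.26417350769043
[[ 0.47049018 -0.10650141  0.058     ]
 [ 0.51568969 -0.09007951  0.058     ]] [ 0.49308993 -0.09829046  0.058     ] 19.967117515687196
```

drive_tool:
  moves:
    - {"delta_pos":[-3,-1,0],"turn":0,"claw":1}
    - {"delta_pos":[0,0,20],"turn":-0.112,"claw":1}
    - {"delta_pos":[0,0,30],"turn":0,"claw":1}
    - {"delta_pos":[0,0,30],"turn":0,"claw":1}
    - {"delta_pos":[0,0,25],"turn":0,"claw":1}
    - {"delta_pos":[0,0,20],"turn":0,"claw":1}
    - {"delta_pos":[0,0,15],"turn":0,"claw":1}
    - {"delta_pos":[0,0,12],"turn":0,"claw":1}
    - {"delta_pos":[0,0,11],"turn":0,"claw":1}
    - {"delta_pos":[0,0,0],"turn":0,"claw":1}
    - {"delta_pos":[0,0,0],"turn":0,"claw":1}

```text
time_s: 3.28
tcp_pos: [0.4979, -0.0977, 0.0359]
ee_rot: [[-0.925, -0.379, 0.001], [-0.379, 0.925, -0.0], [-0.001, -0.0, -1.0]]
wrist_force: [0.6, 0.1, -0.6]
gripper_width: 0.999
gripper_force: 0.0
```

drive_tool:
  moves:
    - {"delta_pos":[0,0,0],"turn":0,"claw":0.5}
    - {"delta_pos":[0,0,0],"turn":0,"claw":0.3}
    - {"delta_pos":[0,0,0],"turn":0,"claw":0.1}
    - {"delta_pos":[0,0,0],"turn":0,"claw":0.1}
    - {"delta_pos":[0,0,0],"turn":0,"claw":0.1}
    - {"delta_pos":[0,0,0],"turn":0,"claw":0.1}
    - {"delta_pos":[0,0,0],"turn":0,"claw":0.1}
    - {"delta_pos":[0,0,0],"turn":0,"claw":0.1}

```text
time_s: 4.28
tcp_pos: [0.4975, -0.0978, 0.0356]
ee_rot: [[-0.925, -0.379, 0.0], [-0.379, 0.925, 0.0], [-0.0, -0.0, -1.0]]
wrist_force: [0.7, -0.1, -0.7]
gripper_width: 0.176
gripper_force: 0.0
```

drive_tool:
  moves:
    - {"delta_pos":[0,0,0],"turn":0,"claw":0.1}
    - {"delta_pos":[0,0,0],"turn":0,"claw":0.1}
    - {"delta_pos":[0,0,0],"turn":0,"claw":0.1}

```text
time_s: 4.65
tcp_pos: [0.4975, -0.0978, 0.0355]
ee_rot: [[-0.925, -0.379, -0.0], [-0.379, 0.925, 0.0], [0.0, 0.0, -1.0]]
wrist_force: [-0.3, -0.5, -0.5]
gripper_width: 0.16
gripper_force: 30.0
```

Gripped at 14 mm with 30 N. Next is about 0.38 rad of turning in small steps, then a check.

drive_tool:
  moves:
    - {"delta_pos":[0,0,0],"turn":0.04,"claw":0.1}
    - {"delta_pos":[0,0,0],"turn":0.05,"claw":0.1}
    - {"delta_pos":[0,0,0],"turn":0.05,"claw":0.1}
    - {"delta_pos":[0,0,0],"turn":0.05,"claw":0.1}
    - {"delta_pos":[0,0,0],"turn":0.05,"claw":0.1}
    - {"delta_pos":[0,0,0],"turn":0.05,"claw":0.1}
    - {"delta_pos":[0,0,0],"turn":0.05,"claw":0.1}
    - {"delta_pos":[0,0,0],"turn":0.04,"claw":0.1}
    - {"delta_pos":[0,0,0],"turn":0,"claw":0.1}
    - {"delta_pos":[0,0,0],"turn":0,"claw":0.1}

```text
time_s: 5.9
tcp_pos: [0.4975, -0.0979, 0.0355]
ee_rot: [[-1.0, -0.009, 0.0], [-0.009, 1.0, -0.0], [-0.0, -0.0, -1.0]]
wrist_force: [0.4, -1.5, 0.2]
gripper_width: 0.156
gripper_force: 30.0
```

```bash
cat > chk.py <<'E'
from h import *
import sys
c=cap('top',sys.argv[1])
h=cv2.cvtColor(c['color'],cv2.COLOR_RGB2HSV); m=(h[...,0]>5)&(h[...,0]<20)&(h[...,1]>170)&(h[...,2]>120)
m[:170]=0;m[230:]=0;m[:,:380]=0;m[:,415:]=0
v,u=np.nonzero(m);p=world(c,np.c_[u,v]);q=np.polyfit(p[:,0],p[:,1],1)
pv=np.array([.6014,-.1070]);g=np.array([.7515,-.1157]);a=np.arctan(q[0]);e=g-pv
print(len(u),'orange deg',np.degrees(a),'line at pivot',np.polyval(q,pv[0]),'miss from pivot mm',1000*(-np.sin(a)*e[0]+np.cos(a)*e[1]),'line miss',1000*(g[1]-np.polyval(q,g[0])))
s=monitor.sense();print(s['time_s'],'tool deg',np.degrees(np.arctan2(s['ee_rot'][1][0],s['ee_rot'][0][0]))+180)
im=c['color'][110:310,330:470,::-1]
cv2.imwrite(f'pics/{sys.argv[1]}c.png',cv2.resize(im,None,fx=3,fy=3,interpolation=cv2.INTER_CUBIC))
E
python3 chk.py t1
```

```text
93 orange deg -1.6798976385859261 line at pivot -0.1069916165366389 miss from pivot mm -4.295997602619697 line miss -4.306228249282645
5.95 tool deg 0.5245442267672331
```

View pics/t1c.png

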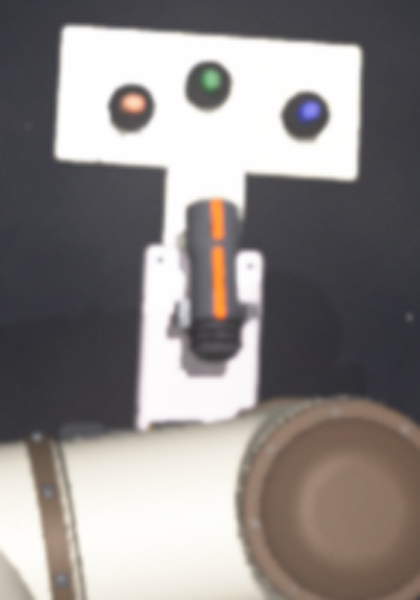

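The orange line at (217,200)-(220,315) now points just left of centre on the green jar, about 4 mm off. I'll add 0.05 rad, release and retreat.

drive_tool:
  moves:
    - {"delta_pos":[0,0,0],"turn":0.025,"claw":0.1}
    - {"delta_pos":[0,0,0],"turn":0.025,"claw":0.1}
    - {"delta_pos":[0,0,0],"turn":0,"claw":0.1}
    - {"delta_pos":[0,0,0],"turn":0,"claw":0.1}
    - {"delta_pos":[0,0,0],"turn":0,"claw":0.4}
    - {"delta_pos":[0,0,0],"turn":0,"claw":0.7}
    - {"delta_pos":[0,0,0],"turn":0,"claw":0.7}
    - {"delta_pos":[0,0,0],"turn":0,"claw":0.7}
    - {"delta_pos":[0,0,0],"turn":0,"claw":0.7}

```text
time_s: 7.08
tcp_pos: [0.4975, -0.0977, 0.0356]
ee_rot: [[-0.999, 0.041, 0.0], [0.041, 0.999, 0.0], [-0.0, 0.0, -1.0]]
wrist_force: [0.3, 0.1, 0.1]
gripper_width: 0.638
gripper_force: 0.0
```

drive_tool:
  moves:
    - {"delta_pos":[0,0,-8],"turn":0,"claw":0.7}
    - {"delta_pos":[0,0,-15],"turn":0,"claw":0.7}
    - {"delta_pos":[0,0,-25],"turn":0,"claw":0.7}
    - {"delta_pos":[0,0,-30],"turn":0,"claw":0.7}
    - {"delta_pos":[0,0,-30],"turn":0,"claw":0.7}
    - {"delta_pos":[0,0,-30],"turn":0,"claw":0.7}
    - {"delta_pos":[0,0,0],"turn":0,"claw":0.7}
    - {"delta_pos":[0,0,0],"turn":0,"claw":0.7}

```text
time_s: 8.07
tcp_pos: [0.497, -0.0977, 0.1737]
ee_rot: [[-0.999, 0.041, -0.0], [0.041, 0.999, 0.0], [0.0, 0.0, -1.0]]
wrist_force: [-0.2, -0.7, 0.3]
gripper_width: 0.697
gripper_force: 0.0
```

```bash
python3 chk.py t2
```

```text
95 orange deg -18.73272553549448 line at pivot -0.09857718207922561 miss from pivot mm 39.96607371960771 line miss 33.778802255696824
8.125 tool deg 357.62191925486934
```

View pics/t2c.png

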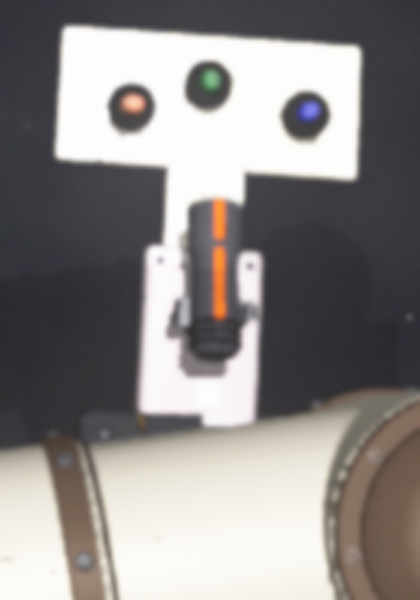

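The line now runs (220,200)-(220,316), pointing at the green jar. The fit picked up stray orange pixels, so I'll refit it on saved data with a position gate before handing in.

```bash
python3 - <<'E'
from h import *
c=pickle.load(open('t2.pkl','rb'))
h=cv2.cvtColor(c['color'],cv2.COLOR_RGB2HSV); m=(h[...,0]>5)&(h[...,0]<20)&(h[...,1]>170)&(h[...,2]>120)
m[:170]=0;m[230:]=0;m[:,:380]=0;m[:,415:]=0
v,u=np.nonzero(m);p=world(c,np.c_[u,v])
k=(p[:,2]>.06)&(p[:,2]<.095)&(abs(p[:,1]+.107)<.025)&(p[:,0]>.57);p=p[k];x,y=p[:,0],p[:,1];q=np.polyfit(x,y,1)
pv=np.array([.6014,-.1070]);g=np.array([.7515,-.1157]);a=np.arctan(q[0]);e=g-pv
print(k.sum(),(~k).sum(),np.degrees(a),np.polyval(q,pv[0]),1000*(-np.sin(a)*e[0]+np.cos(a)*e[1]),1000*(g[1]-np.polyval(q,g[0])))
E
```

```text
94 1 -3.1506908855161724 -0.10740088820301322 -0.4370201730628867 -0.03679355457353317
```

Aim is within 1 mm and the arm is clear.

```bash
python3 -c "
from station import ticket
print(ticket.finish_job())"
```

```text
the job is handed in; nothing more can be done
None
```

The lamp's sight line points within about 1 mm of the middle of the green jar by my top-camera measurement; the knob is released, the arm is clear, and the job is handed in, with no verdict returned.

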